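# Clamp the bottle, find the hand of its cap's thread and hold the cap off

## Task

Open the plant-feed bottle that stands in the bracket on the planter rail: first swing the bracket's lever fully shut, so that the bottle is clamped and cannot turn. Nobody knows whether its cap has an ordinary or a reverse thread, so take the cap and feel which way it gives, trying the other way if it stops; turn it that way until it is free and lift it straight off. Finish while holding the cap in the gripper, level and still, about 6 cm above the open neck so that it drips back into the bottle: do not put it down or let go, leave the lever shut and the bottle in its bracket, and leave the other bottle and everything else where it is.

Things in the scene. Friction and masses are not known exactly. Their poses are not given: they have to be found in the camera images.
- bracket: fixed dark steel bottle bracket on the planter rail; origin on the axis of the bottle place at shelf height, x away from the robot to the railing, z up. Rubber cheeks behind the bottle, side arm at y = 49 mm (71 mm high), clamp block in front (x = -87 to -61, y = -15 to 51 mm, 72 mm high) with a spring-backed pad that the lever drives against the bottle
- lever (a joint): cam lever on the clamp block, on a vertical pivot; 0 = open (arm along the bracket's -x, towards the robot), grows counter-clockwise from above as it shuts, 1.45 = fully shut (arm nearly along the bracket's -y, in front of the bottle). Starts at 0 to 0.35; stiff (0.25 to 0.4 N m, 4 to 6 N at the grip), stays where left; shut above 1.20
- lever_pivot (a point): pivot axis of the lever, 74 mm in front of the bottle axis, at mid-height of the lever arm, 84 mm above the shelf. With the lever shut the clamp holds the bottle against about 0.4 N m of twist and 15 N of pull; open, the bottle is loose and turns with its cap
- lever_grip (a point): centre of the lever's black plastic grip, 66 mm from the pivot: 48 mm long along the arm, 14 mm wide, 20 mm tall (10 mm above and below this point), free on both sides and above. The steel arm from pivot to grip is 10 mm wide; the lever reaches 90 mm from the pivot
- bottle_a: green plastic plant-feed bottle with paper band, round, 70 mm diameter, about 320 g; origin at the centre of its underside, z up. Shoulder at 95 to 110 mm, neck 35 mm diameter, top of neck 136 mm above the origin. Either of the two alike bottles may stand in the bracket (within 3 mm of the bracket's axis): that is the one to open; the other stands on the open shelf
- bottle_b: green plastic plant-feed bottle with paper band, round, 70 mm diameter, about 320 g; origin at the centre of its underside, z up. Shoulder at 95 to 110 mm, neck 35 mm diameter, top of neck 136 mm above the origin. Either of the two alike bottles may stand in the bracket (within 3 mm of the bracket's axis): that is the one to open; the other stands on the open shelf
- cap_a_mid (a point): centre of the screw cap of bottle_a: white plastic, round, ribbed, closed top, 54 mm diameter, 26 mm tall (13 mm above and below this point), 25 g, z up its axis. 126 mm above its bottle's underside when screwed on
- cap_b_mid (a point): centre of the screw cap of bottle_b: white plastic, round, ribbed, closed top, 54 mm diameter, 26 mm tall (13 mm above and below this point), 25 g, z up its axis. 126 mm above its bottle's underside when screwed on
- cap_a: the cap of bottle_a, origin at the centre of its lower rim. Lugs inside it run under short thread segments, out of sight; thread hand unknown, may differ between bottles. One way it stops hard within 0.15 rad; the other way it turns easily and is free to lift after 0.85 to 1.5 rad from its start (then a stop). Turning barely raises it; pulled before that, it drags the bottle up
- cap_b: the cap of bottle_b, origin at the centre of its lower rim. Lugs inside it run under short thread segments, out of sight; thread hand unknown, may differ between bottles. One way it stops hard within 0.15 rad; the other way it turns easily and is free to lift after 0.85 to 1.5 rad from its start (then a stop). Turning barely raises it; pulled before that, it drags the bottle up
- pot_a: white ceramic pot with a leafy herb, 120 mm diameter, 108 mm tall (leaves to 200 mm), at one end of the rail; origin at the centre of its underside. Bystander
- pot_b: white ceramic pot with upright leaves, 120 mm diameter, 108 mm tall (leaves to 200 mm), at the other end of the rail; origin at the centre of its underside. Bystander
- sprayer: orange plastic trigger spray bottle, 68 mm diameter, 215 mm tall, on the rail's shelf; origin at the centre of its underside. Bystander
- dibber: wooden dibber, 206 mm long, 32 mm thick, lying on the table; origin under its middle. Bystander
- fork: steel hand fork with wooden handle, 265 mm long, 58 mm wide, lying on the table; origin under its middle. Bystander
- seed_tin: round aluminium seed tin, 77 mm diameter, 60 mm tall, on the table; origin at the centre of its underside. Bystander
Mind the look-alikes: they are no part of the job. Leave any pink look-alike of the bottle_b alone.

How it is judged:
On the way, in this order (a step that is already met when the one before it is completed fails the run):
1. the lever is swung shut, clamping the bottle in the bracket, while its cap is still on (value of joint lever above 1.2 rad and z of cap_a_mid in the frame of bottle_a below 0.131 m and z of cap_b_mid in the frame of bottle_b below 0.131 m), for 0.2 s.
2. the cap of the clamped bottle is off its neck in the gripper (((horizontal distance between bottle_a and bracket below 0.03 m and value of joint lever above 1.2 rad and z of cap_a_mid in the frame of bottle_a above 0.176 m and horizontal distance between cap_a_mid and bottle_a below 0.035 m and contact force between cap_a and the fingers above 0.5 N and contact force between cap_a and bottle_a below 0.05 N) or (horizontal distance between bottle_b and bracket below 0.03 m and value of joint lever above 1.2 rad and z of cap_b_mid in the frame of bottle_b above 0.176 m and horizontal distance between cap_b_mid and bottle_b below 0.035 m and contact force between cap_b and the fingers above 0.5 N and contact force between cap_b and bottle_b below 0.05 N))), for 0.2 s.
At the end, for the whole second after the job is handed in: Lever above 1.20 rad; the bracket's bottle upright there (8 mm, not raised 6 mm, tilt under 0.10 rad); its cap held by the fingers alone, still, level within 0.30 rad, within 35 mm of the bottle axis, 50 mm or more higher than when screwed on (((horizontal distance between bottle_a and bracket below 0.03 m and value of joint lever above 1.2 rad and horizontal distance between bottle_a and bracket below 0.008 m and z of bottle_a in the frame of bracket below 0.006 m and angle between bottle_a's own z axis and vertical below 0.1 rad and z of cap_a_mid in the frame of bottle_a above 0.176 m and horizontal distance between cap_a_mid and bottle_a below 0.035 m and contact force between cap_a and the fingers above 0.5 N and contact force between cap_a and bottle_a below 0.05 N and angle between cap_a_mid's own z axis and vertical below 0.3 rad and linear speed of cap_a below 0.05 m/s) or (horizontal distance between bottle_b and bracket below 0.03 m and value of joint lever above 1.2 rad and horizontal distance between bottle_b and bracket below 0.008 m and z of bottle_b in the frame of bracket below 0.006 m and angle between bottle_b's own z axis and vertical below 0.1 rad and z of cap_b_mid in the frame of bottle_b above 0.176 m and horizontal distance between cap_b_mid and bottle_b below 0.035 m and contact force between cap_b and the fingers above 0.5 N and contact force between cap_b and bottle_b below 0.05 N and angle between cap_b_mid's own z axis and vertical below 0.3 rad and linear speed of cap_b below 0.05 m/s))); the arm keeps its last pose, push and grip.
It fails at once if a bottle is shifted or lifted by more than 30 mm (distance of any of bottle_a, bottle_b from where it was at the start of the episode above 0.03 m).
It fails at once if the cap of the other bottle is shifted ((horizontal distance between bottle_a and bracket below 0.03 m and distance of cap_b_mid from where it was at the start of the episode above 0.02 m) or (horizontal distance between bottle_b and bracket below 0.03 m and distance of cap_a_mid from where it was at the start of the episode above 0.02 m)).
It fails at once if a pot, the spray bottle, the dibber, the fork or the seed tin is shifted by more than 30 mm (distance of any of pot_a, pot_b, sprayer, dibber, fork, seed_tin from where it was at the start of the episode above 0.03 m).
It also fails if it takes over 61 s, if anything falls off the work surface, if the arm or the gripper's body presses on something with over 40 N, if the wrist force passes 120 N, or if a joint passes its speed limit or range.

## Robot

A 7-joint arm with a two-finger parallel gripper is mounted at the origin on the work surface. World frame = base frame: x ahead of the robot, y to its left, z up, the work surface at z = 0. Lengths are in m, angles in rad, forces in N, time in s.
With the tool pointing down it reaches from about 0.4 to 0.9 m from the base axis. Payload 5.5 kg.
Tool frame: the origin (TCP) lies at the very end of the fingers, on their centre line; the grasp point (between the pads) lies robot.grip_depth behind it (robot.grip_depth is the distance from the TCP to the grasp point, in m); x points along the fingers, y is the direction in which the jaws open and shut, and the axes are right-handed (so a half turn about x gives the same grasp; the last joint's range is limited). The gripper opens to 92 mm and grips with 3 to 60 N. Pads are 19 mm wide; open, the fingers measure 130 mm over their backs; the gripper's body (75 mm by 190 mm) begins 47 mm behind the grasp point.
Start: joints at [-0.988, 0.501, -0.427, 1.55, 0.221, 1.138, -0.21], TCP at [0.204, 0.617, 0.227] pointing down, gripper open.
Joint ranges: [-2.88, 2.88], [-0.31, 2.03], [-1.54, 1.56], [0.2, 2.42], [-1.41, 4.55], [0.19, 2.02], [-2.57, 2.57]. Speed limits (rad/s): [2.57, 2.57, 3.14, 3.14, 3.14, 3.14, 3.14].

## Interface

Orientations are given as a unit quaternion [x, y, z, w].
In Python, from cell import readout, viewer, ticket, robot gives the robot as it stands.
- The arm moves only by the shell command python3 -m crank 'ROWS' [FORCE]. ROWS is JSON, a list that holds one entry, the list of rows, each a list of 7 numbers: the shift along the tool's x, y, z in units of 30 mm (1.0 is 30 mm), then the turn, a rotation vector about the tool's x, y, z in degrees, then the opening, from 0 (shut) to 1 (fully open). In form: [[[x, y, z, wx, wy, wz, claw], ...]]. A call has 1 to 10 rows; each row is the pose to reach, as a shift and turn from the pose commanded when the call began, along the tool's axes at that moment; what a row does not reach only later rows make up. A row lasts 1/12 s, in which the tool goes at most 41.7 mm and 7.16 degrees, less where a joint would pass 70% of its speed; a pose out of reach is approached as far as the arm can. A call with a gripper value outside its range is refused whole. The fingers move at their own pace and stop on an object; FORCE is the grip in N (left out, the last holds). Time passes only in rows, so rows that repeat a pose let the fingers close. It gives the time, the measured TCP pose, the force and the opening at its end, in the units of the state.
- readout.get_obs(): the state, without advancing time (a new reading comes with each control period).
- viewer.read_camera(name): name is "side" or "top" or "wrist"; returns (picture, depth): 480x640x3 uint8, red, green, blue; 480x640 float32, m along the optical axis (not along the pixel's ray), 0 where there is no reading.
- viewer.get_calibration(name): a dict with "vfov" (degrees; the focal length in pixels is half the picture's height over the tangent of half this angle, whatever the lens; pixels are square), "cx", "cy" (the principal point, pixels), "camera_from_world" (4x4, takes a point from world to camera coordinates). Camera axes: x right, y up, looking along -z (the intrinsics and any distortion apply to the point x, -y, -z); pixel columns grow to the right and rows downward; lengths in m; the calibration is good to about 2 mm. A picture is of the moment at which its call begins: read the wrist's pose just before it. get_calibration takes no time and is no camera call; for the wrist camera it gives the pose at the moment of the call.
- ticket.finish_job(): hands the job in, once; it reports no verdict.
Trained networks look in the newest picture that a camera, given by its name, has taken for a name from the list of things; names that differ only in an ending like _2 or _b are one class to them, and where a whole thing is asked for, a point or a joint stands for the part that bears it (a point fixed in the world has none). Each returns a list of dicts, best first, with "confidence" (0 to 1); they miss things now and then, are a little off and sometimes report something else, mostly with a low value. They report only what shows in the picture. A call takes as long as a camera call. They do not tell look-alikes from the thing itself.
- viewer.trace(camera, name): "pixels" (480x640 bool, what is visible of it) and "location" ([row, column] in pixels, amid what is visible of it).
The state is a dict: "time": time; "joints": joint angles; "qd": joint speeds; "effort": joint torques, N m; "eef_pos": TCP position; "eef_rot": TCP orientation; "force": force on the tool from outside, world axes, zero at the start; "ft_torque": the same for the moment, N m; "grip_width": finger opening in m.
Only numpy, scipy, OpenCV 4.12 (cv2) and the standard library are available. Lean on these libraries where they do the work, as an engineer would, in place of code of your own. Each camera call takes 0.05 s, during which the arm holds its last target. There are 200 camera calls.

## Working session

There is one attempt and no reset: what is moved stays moved. The work goes in short steps, Python scripts to look and compute and a shell command to move; the robot and the scene stay as the last step left them, time stands still between calls to the robot, and variables do not carry over. Pictures are saved under pics/ and viewed, about 8 in all and at most 12, crops included, and the job is handed in when it is done.

```bash
ls; mkdir -p pics
cat > h.py <<'E'
import numpy as np, cv2
from cell import readout, viewer, ticket, robot
from scipy.spatial.transform import Rotation as R
def cloud(name, depth, cal):
    f=240/np.tan(np.radians(cal['vfov'])/2)
    v,u=np.mgrid[0:480,0:640]
    z=depth
    p=np.stack([(u-cal['cx'])/f*z, -(v-cal['cy'])/f*z, -z, np.ones_like(z)],-1)
    T=np.linalg.inv(np.array(cal['camera_from_world']))
    return (p@T.T)[...,:3]
E
python3 - <<'E'
from h import *
o=readout.get_obs(); print({k:np.round(v,3) for k,v in o.items()}, robot.grip_depth)
ims=[]
for n in ['side','top']:
    cal=viewer.get_calibration(n); print(n,{k:(np.round(v,3).tolist()) for k,v in cal.items() })
    im,d=viewer.read_camera(n); np.savez(n,im=im,d=d); cv2.imwrite(f'pics/{n}0.png',im[...,::-1])
    P=cloud(n,d,cal)
    for t in ['bracket','lever','lever_grip','lever_pivot','bottle_a','cap_a','sprayer','pot_a','seed_tin','fork','dibber']:
        for r in viewer.trace(n,t):
            m=r['pixels']&(d>0)
            if m.sum()<5: continue
            q=P[m]; print(n,t,round(r['confidence'],2),np.round(r['location']),m.sum(),np.round(np.median(q,0),3),'lo',np.round(np.percentile(q,3,0),3),'hi',np.round(np.percentile(q,97,0),3))
E
```

```text
pics
{'time': np.float64(0.0), 'joints': array([-0.988,  0.502, -0.427,  1.551,  0.221,  1.138, -0.21 ]), 'qd': array([-0.   ,  0.001,  0.   , -0.   , -0.001,  0.001, -0.   ]), 'effort': array([-1.0000e-03, -5.6659e+01, -5.8170e+00, -2.7912e+01, -6.9000e-02,
        3.1000e-02,  0.0000e+00]), 'eef_pos': array([0.204, 0.616, 0.226]), 'eef_rot': array([ 0.112,  0.698, -0.113,  0.698]), 'force': array([-0.597,  0.926, -0.027]), 'ft_torque': array([ 0.04 , -0.015, -0.011]), 'grip_width': np.float64(0.092)} 0.0188
side {'vfov': 49.621, 'cx': 321.529, 'cy': 243.932, 'camera_from_world': [[0.994, -0.111, 0.018, -0.511], [0.052, 0.6, 0.798, -0.139], [-0.1, -0.792, 0.602, -1.377], [0.0, 0.0, 0.0, 1.0]]}
side bracket 0.95 [263. 347.] 940 [ 0.585 -0.017  0.09 ] lo [ 0.481 -0.043  0.061] hi [0.702 0.045 0.115]
side lever 0.57 [257. 323.] 273 [ 0.511 -0.021  0.109] lo [ 0.471 -0.034  0.031] hi [0.566 0.075 0.117]
side lever_grip 0.72 [259. 321.] 270 [ 0.515 -0.021  0.109] lo [ 0.471 -0.034  0.096] hi [0.565 0.002 0.117]
side lever_grip 0.46 [191. 349.] 272 [0.614 0.209 0.158] lo [0.59  0.195 0.13
[... 2747 characters left out ...]
986 [ 0.632 -0.241  0.159] lo [ 0.612 -0.265  0.045] hi [ 0.669 -0.219  0.237]
top pot_a 0.85 [186. 472.] 2068 [ 0.629 -0.388  0.129] lo [ 0.584 -0.437  0.062] hi [ 0.688 -0.34   0.197]
top pot_a 0.61 [196. 134.] 2222 [0.628 0.435 0.119] lo [0.575 0.384 0.027] hi [0.685 0.495 0.193]
top seed_tin 0.8 [269. 385.] 743 [ 0.433 -0.178  0.061] lo [ 0.4   -0.212  0.015] hi [ 0.467 -0.145  0.065]
top seed_tin 0.41 [204. 316.] 223 [ 0.604 -0.001  0.113] lo [ 0.597 -0.034  0.037] hi [0.617 0.024 0.126]
top fork 0.63 [301. 466.] 780 [ 0.345 -0.39   0.021] lo [ 0.246 -0.438  0.002] hi [ 0.481 -0.37   0.03 ]
top dibber 0.89 [293. 210.] 628 [0.386 0.279 0.024] lo [0.361 0.189 0.014] hi [0.412 0.357 0.033]
```

View pics/top0.png

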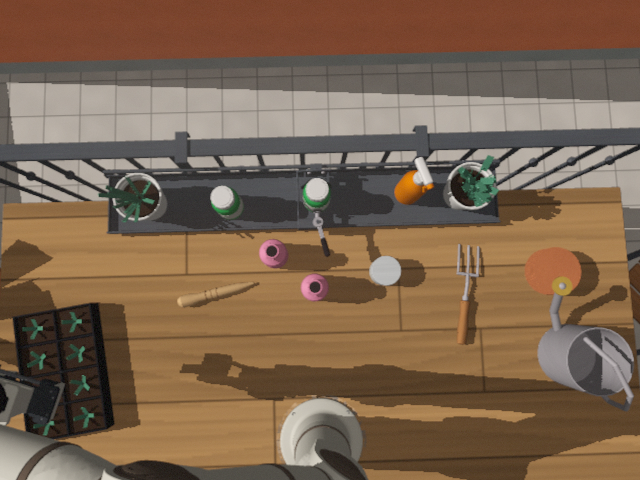

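Run:
```python
from h import *
im=np.load('side.npz')['im']; c=im[170:330,230:430]
cv2.imwrite('pics/sc.png',cv2.resize(c,None,fx=3.7,fy=3.7,interpolation=cv2.INTER_CUBIC)[...,::-1])
```

```text
(no output)
```

View pics/sc.png

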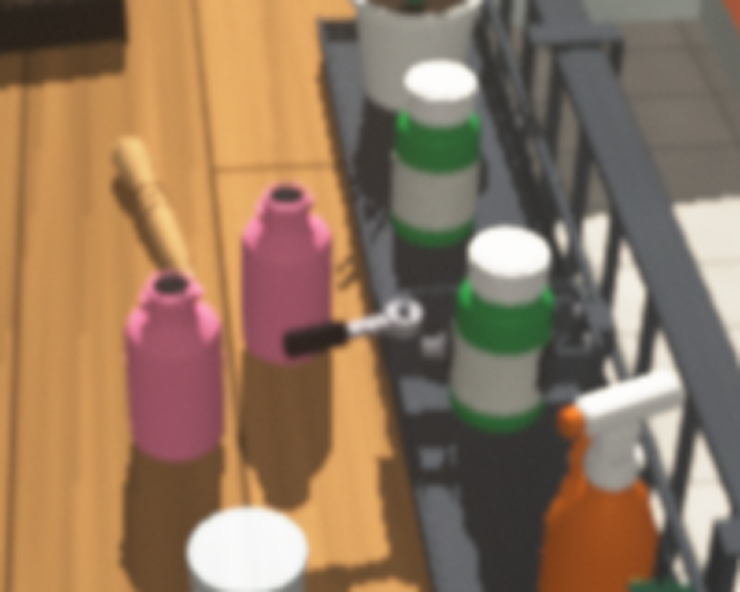

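The top view shows the bracket bottle's cap at (317,193), the lever pivot at (318,220) and the grip tip at (326,252). Open pink look-alikes stand at (273,253) and (314,288), and the second green bottle is at (227,200). The side crop confirms that the lever is open with a black grip.

```bash
python3 - <<'E'
from h import *
o=readout.get_obs(); r=R.from_quat(o['eef_rot']); print('tool axes cols\n',r.as_matrix().round(3))
for n in ['top','side']:
    z=np.load(n+'.npz'); P=cloud(n,z['d'],viewer.get_calibration(n)); im=z['im'].astype(int)
    X,Y,Z=P[...,0],P[...,1],P[...,2]
    # lever
    m=(X>.45)&(X<.58)&(Y>-.06)&(Y<.04)&(Z>.1)&(Z<.122)
    q=P[m]; b=im[m].mean(1)
    c=q.mean(0); u=np.linalg.svd(q[:,:2]-c[:2])[2][0]; u*=np.sign(-u[0]); t=(q[:,:2]-c[:2])@u
    print(n,'lever',m.sum(),c.round(4),'ang from -x',np.arctan2(-u[1],-u[0]).round(3),'ends',(c[:2]+u*t.min()).round(4),(c[:2]+u*t.max()).round(4))
    d=q[b<60]; print(' dark',len(d),d.mean(0).round(4))
    # cap top
    for cx,cy in [(.627,-.006),(.614,.222)]:
        m=(np.hypot(X-cx,Y-cy)<.04)&(Z>.156)&(Z<.17)&(im.min(-1)>100)
        q=P[m]; (ctr,rad)=cv2.minEnclosingCircle(q[:,:2].astype(np.float32)); print(' cap',m.sum(),q.mean(0).round(4),np.round(ctr,4),round(rad,4))
    m=(Y>-.15)&(Y<.15)&(X>.66)&(X<.85)&(Z>.05)
    for h in (.06,.1,.14,.18,.22,.26,.3): 
        k=m&(abs(Z-h)<.02); print(' rail z',h,k.sum(),X[k].min().round(3) if k.any() else '')
    k=(abs(X-.6)<.03)&(Y>.06)&(Y<.15); print('shelf z',np.median(Z[k]).round(4))
E
python3 -m crank 2>&1 | tail -3
```

```text
tool axes cols
 [[-0.     0.314  0.949]
 [ 0.     0.949 -0.314]
 [-1.     0.    -0.   ]]
top lever 237 [ 0.5232 -0.0158  0.1117] ang from -x 0.249 ends [ 0.5697 -0.004 ] [ 0.4714 -0.0289]
 dark 87 [ 0.4918 -0.0228  0.113 ]
 cap 373 [ 0.6307 -0.0065  0.1601] [ 0.6308 -0.0065] 0.0277
 cap 371 [0.6178 0.2236 0.16  ] [0.6185 0.2239] 0.0275
 rail z 0.06 109 0.676
 rail z 0.1 692 0.66
 rail z 0.14 2098 0.728
 rail z 0.18 0 
 rail z 0.22 0 
 rail z 0.26 0 
 rail z 0.3 0 
shelf z 0.0203
side lever 246 [ 0.5195 -0.0203  0.1096] ang from -x 0.251 ends [ 0.57   -0.0074] [ 0.4698 -0.033 ]
 dark 85 [ 0.4911 -0.0294  0.1089]
 cap 218 [ 0.6285 -0.0094  0.1602] [ 0.6275 -0.0067] 0.0303
 cap 157 [0.616  0.22   0.1603] [0.6169 0.2216] 0.03
 rail z 0.06 254 0.661
 rail z 0.1 463 0.661
 rail z 0.14 1185 0.661
 rail z 0.18 0 
 rail z 0.22 0 
 rail z 0.26 0 
 rail z 0.3 0 
shelf z 0.0211
invalid input
```

```bash
python3 -m crank '[[[0,-16.25,15.17,-18.3,0,0,0],[0,-16.25,15.17,-18.3,0,0,0],[0,-16.25,15.17,-18.3,0,0,0],[0,-16.25,15.17,-18.3,0,0,0],[0,-16.25,15.17,-18.3,0,0,0],[0,-16.25,15.17,-18.3,0,0,0],[0,-16.25,15.17,-18.3,0,0,0],[0,-16.25,15.17,-18.3,0,0,0],[0,-16.25,15.17,-18.3,0,0,0],[0,-16.25,15.17,-18.3,0,0,0]]]'; python3 -c "
from h import *
o=readout.get_obs();print(o['joints'].round(3),R.from_quat(o['eef_rot']).as_matrix().round(3))"
```

```text
time: 2.03
eef_pos: [0.3791, 0.2367, 0.2272]
eef_rot: [0.0, 0.707, 0.0, 0.707]
force: [2.0, -0.0, -0.0]
grip_width: 0.0298
[-0.289  0.118 -0.352  2.039  0.049  0.991  0.905] [[ 0.001  0.     1.   ]
 [ 0.001  1.    -0.   ]
 [-1.     0.001  0.001]]
```

```bash
python3 -m crank '[[[0,-7.52,3.46,0,0,0,0],[0,-7.52,3.46,0,0,0,0],[0,-7.52,3.46,0,0,0,0],[0,-7.52,3.46,0,0,0,0],[0,-7.52,3.46,0,0,0,0],[0,-7.52,3.46,0,0,0,0],[0,-7.52,3.46,0,0,0,0],[0,-7.52,3.46,0,0,0,0],[2,-7.52,3.46,0,0,0,0],[2.5,-7.52,3.46,0,0,0,0]]]'
python3 - <<'E'
from h import *
o=readout.get_obs();print(o['joints'].round(3),o['force'].round(2),o['eef_pos'].round(4))
cal=viewer.get_calibration('wrist'); im,d=viewer.read_camera('wrist'); P=cloud('wrist',d,cal); cv2.imwrite('pics/w1.png',im[...,::-1])
X,Y,Z=np.moveaxis(P,-1,0)
m=(X>.45)&(X<.58)&(Y>-.06)&(Y<.04)&(Z>.1)&(Z<.122)
q=P[m]; print(m.sum(), q.mean(0).round(4), q.min(0).round(4),q.max(0).round(4)) if m.any() else 0
E
```

```text
time: 2.87
eef_pos: [0.4835, 0.0144, 0.1521]
eef_rot: [0.0, 0.705, 0.001, 0.709]
force: [-0.2, -0.2, -0.8]
grip_width: 0.0002
[ 0.029  0.273 -0.13   2.04   0.047  0.826  1.443] [-0.25 -0.16 -0.76] [0.4835 0.0144 0.1521]
1846 [ 0.4863 -0.0229  0.1115] [ 0.469  -0.0344  0.1   ] [ 0.5083 -0.0119  0.116 ]
```

View pics/w1.png

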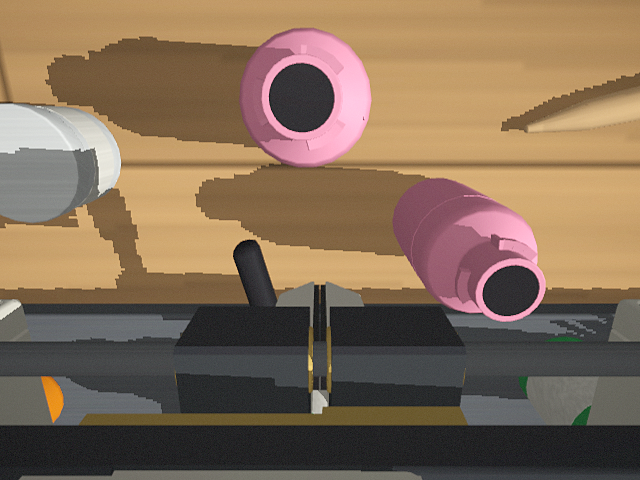

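The wrist picture shows the shut fingers at about (320,350). The black grip is just to their -y side at (255,270), and the pink bottles are clear.

```bash
python3 -m crank '[[[0.9,0,0,0,0,0,0],[1.67,0,0,0,0,0,0],[1.67,0,0,0,0,0,0],[1.67,-0.23,0.05,0,0,0,0],[1.67,-0.6,0.05,0,0,0,0],[1.67,-0.93,0.07,0,0,0,0],[1.67,-1.3,0.17,0,0,0,0],[1.67,-1.65,0.31,0,0,0,0],[1.67,-1.98,0.55,0,0,0,0],[1.67,-2.28,0.82,0,0,0,0]]]'; python3 -m crank '[[[0,-0.12,0.17,0,0,0,0],[0,-0.23,0.35,0,0,0,0],[0,-0.32,0.54,0,0,0,0],[0,-0.41,0.73,0,0,0,0],[0,-0.41,0.73,0,0,0,0]]]'
python3 - <<'E'
from h import *
for n in ['top','side']:
    im,d=viewer.read_camera(n); P=cloud(n,d,viewer.get_calibration(n)); cv2.imwrite(f'pics/{n}2.png',im[...,::-1])
    X,Y,Z=np.moveaxis(P,-1,0)
    m=(X>.53)&(X<.58)&(Y>-.12)&(Y<.04)&(Z>.1)&(Z<.122)
    q=P[m]; print(n,m.sum(), q.mean(0).round(4), q.min(0).round(4),q.max(0).round(4))
    if n=='side': cv2.imwrite('pics/s2.png',cv2.resize(im[170:330,230:430],None,fx=3,fy=3)[...,::-1])
E
```

```text
time: 3.75
eef_pos: [0.5071, -0.0567, 0.1024]
eef_rot: [0.001, 0.707, -0.0, 0.707]
force: [-1.3, 4.3, 2.3]
grip_width: 0.0002
time: 4.17
eef_pos: [0.5292, -0.0684, 0.1012]
eef_rot: [0.0, 0.707, -0.0, 0.707]
force: [-1.3, 1.0, 0.7]
grip_width: 0.0003
top 57 [ 0.5546 -0.021   0.1098] [ 0.5463 -0.0393  0.1024] [ 0.5617 -0.0091  0.1182]
side 25 [ 0.5447 -0.0942  0.1075] [ 0.5378 -0.0988  0.1007] [ 0.5513 -0.0896  0.114 ]
```

View pics/s2.png

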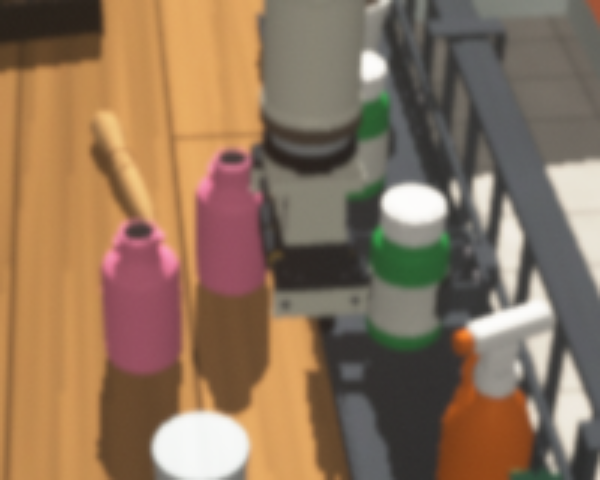

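The lever tip now sits at (0.545,-0.094), so the lever is at about 1.4 rad. I'll push a little further to find the stop.

```bash
python3 -m crank '[[[0,0,0.15,0,0,0,0],[0,0,0.25,0,0,0,0],[0,0,0.25,0,0,0,0]]]'; python3 -m crank '[[[0,0,-0.5,0,0,0,0],[0,0,-1,0,0,0,0],[-1.3,0,-1,0,0,0,0],[-2.6,0,-1,0,0,0,1],[-4,0,-1,0,0,0,1],[-4,0,-1,0,0,0,1],[-4,0,-1,0,0,0,1]]]'
python3 - <<'E'
from h import *
for n in ['top','side','wrist']:
    im,d=viewer.read_camera(n); P=cloud(n,d,viewer.get_calibration(n)); cv2.imwrite(f'pics/{n}3.png',im[...,::-1])
    X,Y,Z=np.moveaxis(P,-1,0)
    m=(X>.5)&(X<.58)&(Y>-.12)&(Y<.04)&(Z>.1)&(Z<.122)
    if m.sum()>4:
        q=P[m];u=np.linalg.svd(q[:,:2]-q[:,:2].mean(0),full_matrices=False)[2][0]; print(n,m.sum(), q.mean(0).round(4), q.min(0).round(4),q.max(0).round(4),u)
    m=(np.hypot(X-.63,Y+.0065)<.04)&(Z>.156)&(Z<.17)
    if m.sum()>4: q=P[m]; print(' cap',m.sum(),q.mean(0).round(4),np.round(cv2.minEnclosingCircle(q[:,:2].astype(np.float32)),4) if 0 else cv2.minEnclosingCircle(q[:,:2].astype(np.float32)))
o=readout.get_obs(); print(o['eef_pos'],o['joints'].round(3))
E
```

```text
time: 4.52
eef_pos: [0.5315, -0.0686, 0.1005]
eef_rot: [0.0, 0.711, -0.001, 0.704]
force: [-12.1, 0.3, 7.8]
grip_width: 0.0005
time: 5.1
eef_pos: [0.5092, -0.0685, 0.225]
eef_rot: [-0.0, 0.704, -0.001, 0.71]
force: [0.5, -1.1, 0.0]
grip_width: 0.0224
top 47 [ 0.5544 -0.0236  0.1086] [ 0.5463 -0.037   0.1006] [ 0.5594 -0.0115  0.115 ] [ 0.09027243 -0.99591711]
 cap 366 [ 0.631  -0.0065  0.1602] ((0.6315214037895203, -0.005627751350402832), 0.027621392160654068)
side 175 [ 0.5518 -0.0442  0.111 ] [ 0.5407 -0.1014  0.1005] [0.569  0.006  0.1183] [-0.12040056 -0.99272539]
 cap 222 [ 0.629  -0.0098  0.1601] ((0.6300276517868042, -0.0070116594433784485), 0.02925337478518486)
wrist 2137 [ 0.5476 -0.048   0.1098] [ 0.5387 -0.0959  0.1   ] [0.5643 0.0061 0.1161] [0.08913418 0.99601963]
 cap 6 [ 0.6224 -0.0317  0.1572] ((0.6218436360359192, -0.03193144127726555), 0.0018942751921713352)
[ 0.5055298  -0.06792432  0.22062193] [ 0.169  0.23  -0.102  1.912  0.028  1.002  1.625]
```

View pics/wrist3.png

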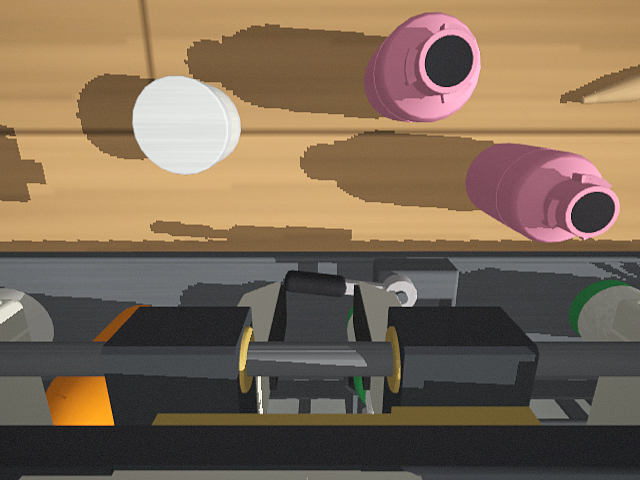

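The lever is shut at about 1.45 rad: the black grip at (315,283) now lies across in front of the bottle. Next I go above the cap and turn the tool so joint 7 is mid-range.

```bash
python3 -m crank '[[[0,0.5,1,7,0,0,1],[0,1,2,14,0,0,1],[0,2.06,3,21,0,0,1],[0,2.06,4.17,28,0,0,1],[0,2.06,4.17,35,0,0,1],[0,2.06,4.17,42,0,0,1],[0,2.06,4.17,49,0,0,1],[0,2.06,4.17,56,0,0,1],[0,2.06,4.17,63,0,0,1],[0,2.06,4.17,70,0,0,1]]]'; python3 -m crank '[[[0,0,0,7,0,0,1],[0,0,0,14,0,0,1],[0,0,0,20,0,0,1],[0,0,0,20,0,0,1],[0,0,0,20,0,0,1]]]'
python3 - <<'E'
from h import *
o=readout.get_obs(); M=R.from_quat(o['eef_rot']).as_matrix(); print(o['eef_pos'],o['joints'].round(3),o['force'].round(2),o['ft_torque'].round(3));print(M.round(3))
print('shift units',(M.T@(np.array([.6305,-.0063,.1365])-o['eef_pos'])/.03).round(3))
im,d=viewer.read_camera('wrist'); cv2.imwrite('pics/w4.png',im[...,::-1])
P=cloud('wrist',d,viewer.get_calibration('wrist'));X,Y,Z=np.moveaxis(P,-1,0)
m=(np.hypot(X-.63,Y+.0065)<.04)&(Z>.156)&(Z<.17)
if m.sum()>4: q=P[m]; print(' cap',m.sum(),q.mean(0).round(4),q.min(0),q.max(0))
E
```

```text
time: 6.08
eef_pos: [0.6302, -0.0062, 0.219]
eef_rot: [0.406, 0.579, -0.408, 0.577]
force: [0.3, -0.3, 0.9]
grip_width: 0.0914
time: 6.5
eef_pos: [0.6305, -0.006, 0.2197]
eef_rot: [0.498, 0.501, -0.5, 0.5]
force: [-0.0, 0.4, -1.0]
grip_width: 0.0922
[ 0.63045531 -0.00603333  0.21974718] [-0.159  0.442  0.169  1.624 -0.081  1.085  0.035] [-0.01  0.4  -0.95] [-0.051  0.023  0.017]
[[-0.003  1.     0.003]
 [-0.001  0.003 -1.   ]
 [-1.    -0.003  0.001]]
shift units [2.775 0.01  0.007]
 cap 5871 [ 0.6313 -0.0042  0.16  ] [ 0.60408505 -0.03274517  0.15600369] [0.65847711 0.02172714 0.16294632]
```

View pics/w4.png

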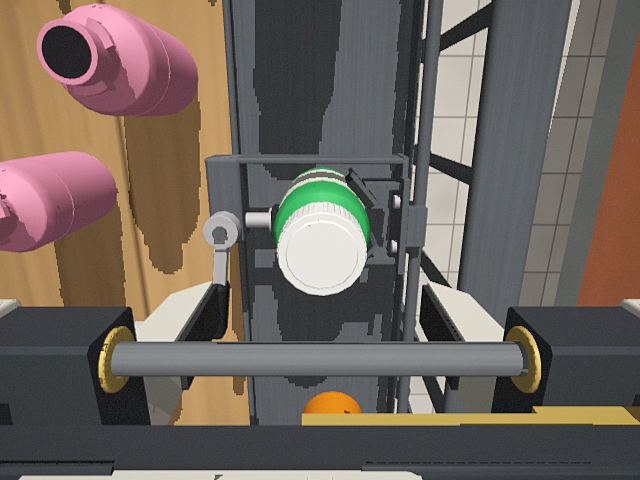

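The cap is centred between the open fingers at (322,245), with its axis at about (0.631,-0.006). I'll descend and grip.

```bash
python3 -m crank '[[[1,0.02,0,0,0,0,1],[2,0.02,0,0,0,0,1],[2.6,0.02,0,0,0,0,1],[2.86,0.02,0,0,0,0,1],[2.86,0.02,0,0,0,0,0.3],[2.86,0.02,0,0,0,0,0.3],[2.86,0.02,0,0,0,0,0.3],[2.86,0.02,0,0,0,0,0.3],[2.86,0.02,0,0,0,0,0.3],[2.86,0.02,0,0,0,0,0.3]]]' 22; python3 -c "
from h import *
o=readout.get_obs();print(o['eef_pos'].round(4),o['force'].round(2),o['ft_torque'].round(3),o['joints'].round(3),o['grip_width'])"
```

```text
time: 7.38
eef_pos: [0.6326, -0.006, 0.1369]
eef_rot: [0.501, 0.5, -0.5, 0.5]
force: [-0.1, -0.8, -0.4]
grip_width: 0.0564
[ 0.6326 -0.006   0.1369] [-0.06 -0.77 -0.36] [-0.091  0.1    0.006] [-0.148  0.532  0.156  1.691 -0.099  0.925  0.046] 0.05644940052754101
```

```bash
python3 -m crank '[[[0,0,0,0,0,0,0],[0,0,0,0,0,0,0],[0,0,0,0,0,0,0],[0,0,0,0,0,0,0]]]' 22; python3 -c "
from h import *
o=readout.get_obs();print(o['eef_pos'].round(4),o['force'].round(2),o['ft_torque'].round(3))"
python3 -m crank '[[[0,0,0,-4,0,0,0],[0,0,0,-8,0,0,0],[0,0,0,-12,0,0,0],[0,0,0,-12,0,0,0]]]'; python3 -c "
from h import *
o=readout.get_obs();print(o['joints'].round(3),o['force'].round(2),o['ft_torque'].round(3), R.from_quat(o['eef_rot']).as_matrix()[:,1].round(3))"
```

```text
time: 7.72
eef_pos: [0.6324, -0.006, 0.1368]
eef_rot: [0.5, 0.5, -0.5, 0.5]
force: [-0.8, 0.7, 7.0]
grip_width: 0.054
[ 0.6324 -0.006   0.1368] [-0.8   0.7   6.99] [-0.094  0.327 -0.026]
time: 8.05
eef_pos: [0.6328, -0.0056, 0.1368]
eef_rot: [0.445, 0.55, -0.444, 0.55]
force: [-0.3, 1.4, 5.2]
grip_width: 0.0537
[-0.112  0.53   0.107  1.689 -0.068  0.924  0.233] [-0.31  1.44  5.18] [ 0.078  0.112 -0.016] [0.978 0.21  0.002]
```

CCW passes 0.2 rad with practically no torque, so it gives this way. I'll continue CCW.

```bash
python3 -m crank '[[[0,0,0,-6,0,0,0],[0,0,0,-12,0,0,0],[0,0,0,-18,0,0,0],[0,0,0,-24,0,0,0],[0,0,0,-30,0,0,0],[0,0,0,-36,0,0,0],[0,0,0,-36,0,0,0]]]'; python3 -c "
from h import *
o=readout.get_obs();print(o['joints'].round(3),o['force'].round(2),o['ft_torque'].round(3))"; python3 -m crank '[[[0,0,0,-6,0,0,0],[0,0,0,-12,0,0,0],[0,0,0,-18,0,0,0],[0,0,0,-24,0,0,0],[0,0,0,-24,0,0,0]]]';python3 -c "
from h import *
o=readout.get_obs();print(o['joints'].round(3),o['force'].round(2),o['ft_torque'].round(3))
print(R.from_quat(o['eef_rot']).as_matrix()[:,1].round(3))
for n in ['side','top']:
    im,d=viewer.read_camera(n); P=cloud(n,d,viewer.get_calibration(n)); cv2.imwrite(f'pics/{n}5.png',im[...,::-1])
im,d=viewer.read_camera('wrist'); cv2.imwrite('pics/w5.png',im[...,::-1])"
```

```text
time: 8.63
eef_pos: [0.6327, -0.0057, 0.1367]
eef_rot: [0.253, 0.66, -0.252, 0.661]
force: [0.7, 0.1, 5.7]
grip_width: 0.0536
[-0.005  0.529 -0.038  1.685  0.023  0.926  0.79 ] [0.65 0.13 5.72] [0.009 0.09  0.016]
time: 9.05
eef_pos: [0.6327, -0.0059, 0.1368]
eef_rot: [0.11, 0.698, -0.109, 0.699]
force: [0.1, 0.7, 6.2]
grip_width: 0.0538
[ 0.065  0.533 -0.133  1.682  0.084  0.93   1.161] [0.12 0.74 6.2 ] [0.069 0.124 0.06 ]
[0.306 0.952 0.001]
```

View pics/w5.png

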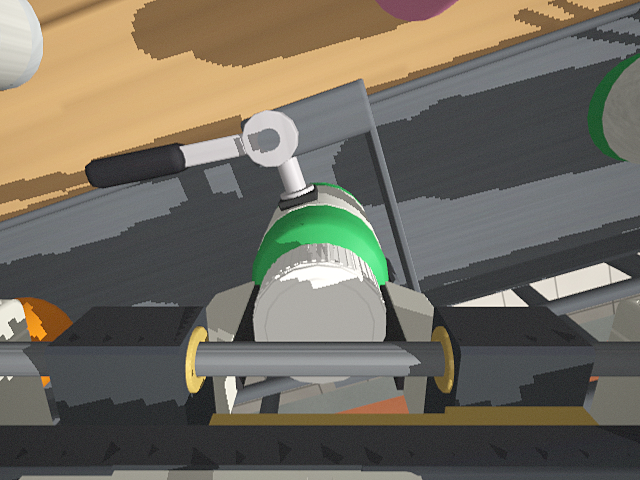

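The fingers hold the cap (318,310) and the lever at (135,165) is still shut. The turn so far is 72°. I'll go on in small steps until it meets the stop.

```bash
python3 -m crank '[[[0,0,0,-5,0,0,0],[0,0,0,-9,0,0,0],[0,0,0,-9,0,0,0]]]';python3 -c "
from h import *
o=readout.get_obs();print(o['force'].round(2),o['ft_torque'].round(3))"; python3 -m crank '[[[0,0,0,-3,0,0,0],[0,0,0,-6,0,0,0],[0,0,0,-6,0,0,0]]]';python3 -c "
from h import *
o=readout.get_obs();print(o['joints'].round(3),o['force'].round(2),o['ft_torque'].round(3),R.from_quat(o['eef_rot']).as_matrix()[:,1].round(3))"
```

```text
time: 9.45
eef_pos: [0.6327, -0.006, 0.1368]
eef_rot: [0.055, 0.704, -0.055, 0.706]
force: [-0.4, 0.3, 5.8]
grip_width: 0.0539
[-0.41  0.26  5.82] [0.067 0.106 0.037]
time: 9.7
eef_pos: [0.6327, -0.006, 0.1368]
eef_rot: [0.018, 0.706, -0.018, 0.708]
force: [0.5, -0.3, 6.2]
grip_width: 0.0537
[ 0.108  0.537 -0.191  1.681  0.121  0.934  1.39 ] [ 0.55 -0.35  6.21] [0.016 0.092 0.045] [0.052 0.999 0.   ]
```

```bash
python3 -m crank '[[[-0.07,0,0,0,0,0,0],[-0.14,0,0,0,0,0,0],[-0.2,0,0,0,0,0,0],[-0.2,0,0,0,0,0,0]]]';python3 -c "
from h import *
o=readout.get_obs();print(o['eef_pos'].round(4),o['force'].round(2),o['ft_torque'].round(3))
im,d=viewer.read_camera('side'); P=cloud('side',d,viewer.get_calibration('side')); cv2.imwrite('pics/s6.png',cv2.resize(im[170:330,270:470],None,fx=3,fy=3)[...,::-1])
for r in viewer.trace('side','cap_a')+viewer.trace('side','bottle_a'):
    q=P[r['pixels']&(d>0)]; print(r['location'],np.median(q,0).round(4),np.percentile(q[:,2],[2,98]).round(4))"
```

```text
time: 10.03
eef_pos: [0.6318, -0.0061, 0.1419]
eef_rot: [0.019, 0.707, -0.019, 0.707]
force: [0.1, -0.6, -0.5]
grip_width: 0.0541
[ 0.6318 -0.0061  0.1419] [ 0.08 -0.56 -0.48] [ 0.028  0.027 -0.014]
[247.3, 362.4] [ 0.6097 -0.0248  0.1496] [0.1382 0.1765]
[195.3, 345.3] [0.6058 0.2083 0.1581] [0.1383 0.1639]
[214.8, 341.3] [0.604  0.1959 0.0768] [0.0216 0.1271]
[265.8, 276.9] [ 0.3927 -0.0176  0.0773] [0.0008 0.138 ]
[247.6, 306.8] [0.4809 0.0842 0.0794] [0.0067 0.1382]
[263.7, 366.9] [ 0.6215 -0.0339  0.0901] [0.0258 0.1301]
```

There is no pull at 5 mm, so the cap is free. I'll lift it straight up to about 60 mm.

```bash
python3 -m crank '[[[-0.2,0,0,0,0,0,0],[-0.5,0,0,0,0,0,0],[-0.9,0,0,0,0,0,0],[-1.3,0,0,0,0,0,0],[-1.7,0,0,0,0,0,0],[-1.85,0,0,0,0,0,0],[-1.85,0,0,0,0,0,0],[-1.85,0,0,0,0,0,0],[-1.85,0,0,0,0,0,0],[-1.85,0,0,0,0,0,0]]]';python3 -c "
from h import *
o=readout.get_obs();print(o['eef_pos'].round(4),o['force'].round(2),np.abs(o['qd']).max())
im,d=viewer.read_camera('side'); P=cloud('side',d,viewer.get_calibration('side')); cv2.imwrite('pics/s7.png',cv2.resize(im[170:330,270:470],None,fx=3,fy=3)[...,::-1])
X,Y,Z=np.moveaxis(P,-1,0)
m=(X>.5)&(X<.58)&(Y>-.12)&(Y<.04)&(Z>.1)&(Z<.122); q=P[m]; u=np.linalg.svd(q[:,:2]-q[:,:2].mean(0),full_matrices=False)[2][0]; print('lever',u)
for r in viewer.trace('side','cap_a')+viewer.trace('side','bottle_a'):
    q=P[r['pixels']&(d>0)]; print(r['location'],np.median(q,0).round(4),np.percentile(q[:,2],[2,98]).round(4))"
```

```text
time: 11.02
eef_pos: [0.6313, -0.0061, 0.1965]
eef_rot: [0.019, 0.707, -0.019, 0.706]
force: [0.9, -0.4, -1.0]
grip_width: 0.0536
[ 0.6313 -0.0061  0.1965] [ 0.89 -0.41 -1.04] 0.005258233963888314
lever [-0.1171671  -0.99311221]
[193.9, 349.3] [0.6114 0.2074 0.1572] [0.1344 0.1644]
[228.5, 365.4] [ 0.6113 -0.0248  0.2062] [0.1947 0.2195]
[269.6, 278.0] [ 0.3932 -0.0183  0.081 ] [0.0083 0.1381]
[255.2, 367.2] [ 0.6234 -0.0299  0.1042] [0.0281 0.1583]
[215.6, 342.9] [0.6096 0.1956 0.0832] [0.0272 0.1285]
[242.0, 306.2] [0.4814 0.0856 0.0741] [-1.00e-04  1.38e-01]
```

View pics/s7.png

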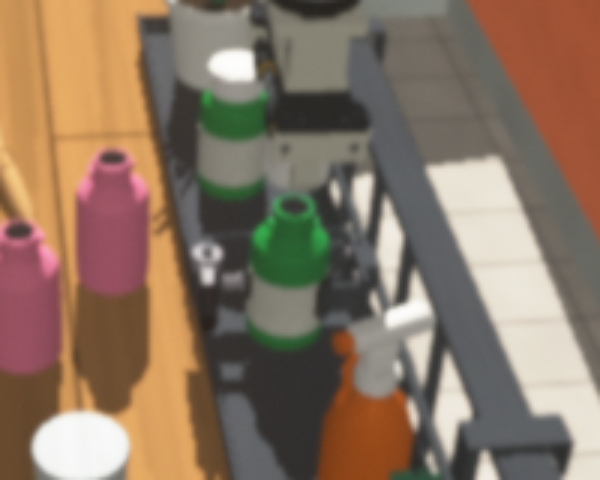

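The neck at (295,200) is open and the bottle stands upright with its neck top at 0.158, as expected. The cap is in the fingers at z 0.195 to 0.22, and the lever is still at about 1.45. I'm handing in.

```bash
python3 -c "
from h import *
print(ticket.finish_job())"
```

```text
the job is handed in; nothing more can be done
None
```

The bottle in the bracket is open, and I handed the job in at about 11 s of the 61 s with the gripper holding its cap about 6 cm above the neck. The hand-in gives no verdict.

**What I did:**
- **Lever:** I pushed it shut with the closed fingers until it met its stop at about 12 N.
- **Cap:** I gripped it at 22 N and turned it counter-clockwise. It gave easily, so it has an ordinary thread and I did not need to try the other way.
- **Lift:** After about 1.52 rad (87°) I lifted it 5 mm, felt no pull, and raised it straight up to about 60 mm.

**Last checks:**
- **Lever:** Its arm measured about 1.45 rad in the side picture, so it is fully shut.
- **Bottle:** It stands upright in the bracket, with the open neck at 0.158 m against an expected 0.157 m.
- **Cap:** It is level in the fingers, with the opening at 53.6 mm for a 54 mm cap. It spans z = 0.195 to 0.22 m, and the arm was still.
- **Other things:** The other bottle and the pink look-alikes measured where they were before. I saw no change in the other bystanders but did not measure them again.

**What disagreed:** I never felt the end stop while turning, though it should come by about 1.5 rad. The force-free lift shows the cap had come free anyway.

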